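# Screw the lid home on the stoneware jar

### The arm

A 6-joint arm with a two-finger parallel gripper is mounted at the origin on a cart in front of the work surface, level with it; the furniture and walls round the work are solid. World frame = base frame: x ahead of the robot, y to its left, z up, the work surface at z = 0. Lengths are in m, angles in degrees, forces in N, time in s.
With the tool pointing down it reaches from about 0.35 to 0.875 m from the base axis. Payload 4.2 kg.
Tool frame: the origin (TCP) lies between the finger pads; the fingertips stand 8 mm ahead of it and the grasp point (between the pads) lies 11 mm behind it; z points along the fingers, y is the line along which they close (so a half turn about z gives the same grasp; the last joint's range is limited). The gripper opens to 87 mm and grips with 3 to 60 N. Pads are 19 mm wide; open, the fingers measure 117 mm over their backs; the gripper's body (75 mm by 190 mm) begins 51 mm behind the grasp point.
Start: joints at [-50.386, 22.042, 0.453, 0, -68.411, -14.817], TCP at [0.262, -0.567, 0.231] pointing down, gripper open.
Joint ranges: [-179.83, 179.83], [-69.29, 118.12], [-61.27, 80.66], [-181.25, 117.63], [-171.15, -9.14], [-177.46, 177.46]. Speed limits (degrees/s): [159.86, 159.86, 180, 180, 180, 180].

### API

Orientations are given as a 3x3 rotation matrix whose columns are the frame's x, y, z axes.
In Python, from station import sense, capture, camera_model, finish_job, find_in gives the robot as it stands. The module is installed in compiled form; this text tells all that it offers.
- The arm moves only by the tool arm_command, never from a script. Its argument "motion" is a list of rows, each a list of 7 numbers: the finger opening in mm, from 0 to 87, then the shift along the tool's x, y, z in mm, then the turn, a rotation vector about the tool's x, y, z in rad. In form: [[jaw, dx, dy, dz, rx, ry, rz], ...]. A call has 1 to 8 rows; each row shifts and turns the commanded pose from where the row before left it, along the tool's axes as they then stand; what a row does not reach is not made up. A row lasts 1/10 s, in which the tool goes at most 50 mm and 8.59 degrees, less where a joint would pass 70% of its speed; a pose out of reach is approached as far as the arm can. A call with a gripper value outside its range is refused whole. The fingers move at their own pace and stop on an object; the grip force is fixed at half the most. Time passes only in rows, so rows that do not move let the fingers close. It gives the time, the measured TCP pose, the force, the opening and the grip force at its end, in the units of the state.
- sense(): the state, without advancing time (a new reading comes with each control period).
- capture(name): name is "scene" or "top" or "wrist"; returns the picture (480x640x3 uint8, red, green, blue); there is no depth.
- camera_model(name): a dict with "fx", "fy", "cx", "cy" (pixels), "R" (3x3) and "t" (3): a world point X has camera coordinates R X + t. Camera axes: x right, y down, z forward; pixel columns grow to the right and rows downward; lengths in m; the calibration is good to about 2 mm. The wrist camera is an equidistant fisheye: a pixel r from the principal point sees the ray r / f radians off the axis. A picture is of the moment at which its call begins: read the wrist's pose just before it. camera_model takes no time and is no camera call; for the wrist camera it gives the pose at the moment of the call.
- finish_job(): hands the job in; it is judged then, once.
Trained networks look in the newest picture that a camera, given by its name, has taken for a name from the list of things; names that differ only in an ending like _2 or _b are one class to them, and where a whole thing is asked for, a point or a joint stands for the part that bears it (a point fixed in the world has none). Each returns a list of dicts, best first, with "p" (0 to 1); they miss things now and then, are a little off and sometimes report something else, mostly with a low value. They report only what shows in the picture. A call takes as long as a camera call. They do not tell look-alikes from the thing itself.
- find_in(target, camera): "location" ([row, column] in pixels, amid what is visible of it).
The state is a dict: "time_s": time; "joints": joint angles; "joint_velocities": joint speeds; "effort": joint torques, N m; "tcp_pos": TCP position; "ee_rot": TCP orientation; "wrist_force": force on the tool from outside, world axes, zero at the start; "moment": the same for the moment, N m; "gripper_width": opening from 0.0 (shut) to 1.0 (fully open); "gripper_force": force on a finger pad.
Only numpy, scipy, OpenCV 4.12 (cv2) and the standard library are available. Lean on these libraries where they do the work, as an engineer would, in place of code of your own. Each camera call takes 0.05 s, during which the arm holds its last target. There are 200 camera calls.

### The job

Close the big stoneware jar airtight: take its lid with the wing grip from the chopping board, set it level on the jar's neck, turn it backward (counter-clockwise from above) until the lugs drop past the thread starts, then screw it forward (clockwise) until it is fully home against its stop, and let go. Never force it: press and turn lightly, let the lid rise and fall with the thread, and if it will not turn, do not push on. Leave the mug and the matchbox where they stand.

Things in the scene. Friction and masses are not known exactly. Their poses are not given: they have to be found in the camera images.
- lid: loose screw lid, 65 mm across, 52 mm high, about 90 g: black ribbed skirt, pale timber disc (top 25.5 mm above the origin) and on it a pale timber wing grip 52 mm long (along the lid's x), 14 mm wide (along y), 26 mm high. Origin: centre of the skirt's lower edge, z up. Starts upright on the chopping board at any yaw; the grip can be pinched across its width from above
- lid_grip (a point): middle of the lid's wing grip, 38.5 mm above the lid's origin, axes as the lid's. The grip rises 13 mm above this point and meets the disc 13 mm below it
- lid_lugs (a point): centre of the lid's open underside, 5 mm above its origin, level with three equal round lugs 5 mm thick inside the skirt, 120 degrees apart; where round the lid they stand is not marked
- jar: big full stoneware jar, blue below, white above, 112 mm across, 147 mm high, too heavy to move. Origin: centre of its underside, z up. Its grey threaded neck ring is turned differently on the jar each time, and no reading tells how. Heights of the lid's origin above this origin: lugs on top of the ridges 134 to 139 mm (142 on the ribs), dropped into the gaps 130 mm, screwed home 126.7 mm
- jar_thread (a point): on the neck's axis at the height of the ridges' highest ends (the thread starts), 141.3 mm above the jar's origin. Three equal right-hand ridges, each 80 degrees long, fall 4.5 mm from a blunt start going clockwise (seen from above) and end there in an upright stop rib as tall as the thread; then an open gap of 30 degrees (13 mm) leads to the next ridge's start
- jar_shoulder (a point): centre of the neck's foot, 115 mm above the jar's origin. A lid set anywhere rests on the ridges. Turned counter-clockwise (120 degrees at most) it climbs up to 4.5 mm, then drops 9 mm into the gaps, where the ribs stop it. Turned clockwise from there it is drawn down 3 mm over about 90 degrees to the stop. Turned clockwise on top of the ridges, it jams on the ribs
- jar_mouth (a point): centre of the neck's rim, 147 mm above the jar's origin; the neck is 46 mm across, 56 mm over its ridges; the lid has 1.5 mm of play all round. A sprung red seal ring stands 4 mm above the rim: the lid's ceiling (21 mm above the lid's origin) just rests on it when dropped into the gaps; screwing home presses it down 3 mm against 10 N, turning ever stiffer, up to about 0.4 N m before the stop
- board: wooden chopping board, 250 x 360 x 22 mm, lying still; origin at the centre of its underside, long side along its y
- mug: white mug, 86 mm across without its handle, 92 mm high, standing left of the jar; to be left alone
- matchbox: matchbox, 36 x 53 x 14 mm, lying left of the jar; to be left alone
There are look-alikes about, which are no part of the job. Of the things that look like the lid, the smaller one is meant.

How it is judged (in metres and radians):
On the way:
1. the lid sits level on the neck with its lugs dropped past the thread starts (horizontal distance between lid and jar_mouth below 0.004 m and angle between lid's own z axis and vertical below 0.08 rad and z of lid in the frame of jar below 0.1317 m), for 0.1 s.
At the end, for the whole second after the job is handed in: the released lid is at rest on the jar's neck, centred within 4 mm, level within 0.05 rad and screwed home: its origin less than 127.4 mm above the jar's (126.7 mm at the stop; 130 mm when only dropped in) (horizontal distance between lid and jar_mouth below 0.004 m and angle between lid's own z axis and vertical below 0.05 rad and z of lid in the frame of jar below 0.1274 m and linear speed of lid below 0.01 m/s and contact force between lid and the fingers below 0.2 N); the robot touches nothing.
It fails at once if the lid is forced: the forces of all its contacts with the jar (lugs, ribs and seal) add up to more than 60 N (contact force between lid and jar above 60 N).
It fails at once if the mug is moved more than 2 cm (distance of mug from where it was at the start of the episode above 0.02 m).
It fails at once if the matchbox is moved more than 2 cm (distance of matchbox from where it was at the start of the episode above 0.02 m).
It also fails if it takes over 61 s, if anything falls off the work surface, if the arm or the gripper's body presses on something with over 40 N, if the wrist force passes 120 N, or if a joint passes its speed limit or range.

## Working session

There is one attempt and no reset: what is moved stays moved. The work goes in short steps, Python scripts to look and compute and a tool call to move; the robot and the scene stay as the last step left them, time stands still between calls to the robot, and variables do not carry over. Pictures are saved under pics/ and viewed, at most 10 in all, crops included, and the job is handed in when it is done.

Besides the shell and the picture viewer there is one more tool, called after "Request:" as a command line: name --pt "numbers of a row" for each row, then --argument value for the rest. arm_command: Moves the arm, as the interface text tells. Its arguments: {"type":"object","properties":{"motion":{"type":"array"}},"required":["motion"]}

```bash
mkdir -p pics; python3 - <<'E'
from station import *
import cv2,numpy as np
for c in ("scene","top"):
    im=capture(c); cv2.imwrite(f"pics/{c}0.png",im[:,:,::-1])
    m=camera_model(c); print(c,m['fx'],m['cx'],m['cy'],np.round(m['R'],3).tolist(),np.round(m['t'],3).tolist())
    for t in ("lid","lid_grip","jar","jar_mouth","mug","matchbox","board"):
        print(t,[(np.round(d['location']).tolist(),round(d['p'],2)) for d in find_in(t,c)[:4]])
s=sense();print(s['time_s'],s['tcp_pos'],np.round(s['ee_rot'],3).tolist())
E
```

```text
scene 499.15659211774073 320.68832261986347 243.1661014412291 [[-0.908, -0.418, -0.011], [-0.148, 0.345, -0.927], [0.392, -0.84, -0.375]] [0.426, 0.169, 1.206]
lid [([238.0, 362.0], 0.71), ([306.0, 289.0], 0.59)]
lid_grip [([237.0, 362.0], 0.79), ([301.0, 287.0], 0.72)]
jar [([263.0, 314.0], 0.81)]
jar_mouth [([262.0, 312.0], 0.91), ([236.0, 362.0], 0.64)]
mug [([324.0, 225.0], 0.96)]
matchbox [([344.0, 306.0], 0.54)]
board [([242.0, 372.0], 0.77)]
top 525.0943976343243 316.6137929982362 252.56843766391748 [[-0.016, -1.0, 0.005], [-0.998, 0.016, -0.063], [0.063, -0.006, -0.998]] [0.069, 0.453, 1.278]
lid [([258.0, 440.0], 0.78), ([245.0, 259.0], 0.58)]
lid_grip [([246.0, 260.0], 0.7), ([258.0, 442.0], 0.66), ([243.0, 326.0], 0.66), ([232.0, 180.0], 0.49)]
jar [([244.0, 326.0], 0.63)]
jar_mouth [([245.0, 328.0], 0.86)]
mug [([232.0, 181.0], 0.8)]
matchbox [([291.0, 212.0], 0.8)]
board [([253.0, 460.0], 0.97)]
0.8 [ 0.26214694 -0.56735388  0.23058862] [[-0.908, -0.419, 0.0], [-0.419, 0.908, -0.0], [-0.0, -0.0, -1.0]]
```

View both.

```bash
python3 - <<'E'
import cv2,numpy as np
t=cv2.imread("pics/top0.png");s=cv2.imread("pics/scene0.png")
a=cv2.resize(t[180:330,150:550],(800,300),interpolation=cv2.INTER_CUBIC)
b=cv2.resize(s[200:350,190:440],(500,300),interpolation=cv2.INTER_CUBIC)
o=np.zeros((600,800,3),np.uint8);o[:300]=a;o[300:,:500]=b;cv2.imwrite("pics/v1.png",o)
c=cv2.resize(t[225:290,405:475],None,fx=8,fy=8,interpolation=cv2.INTER_CUBIC);cv2.imwrite("pics/v2.png",c)
E
```

```text
(no output)
```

View pics/v1.png

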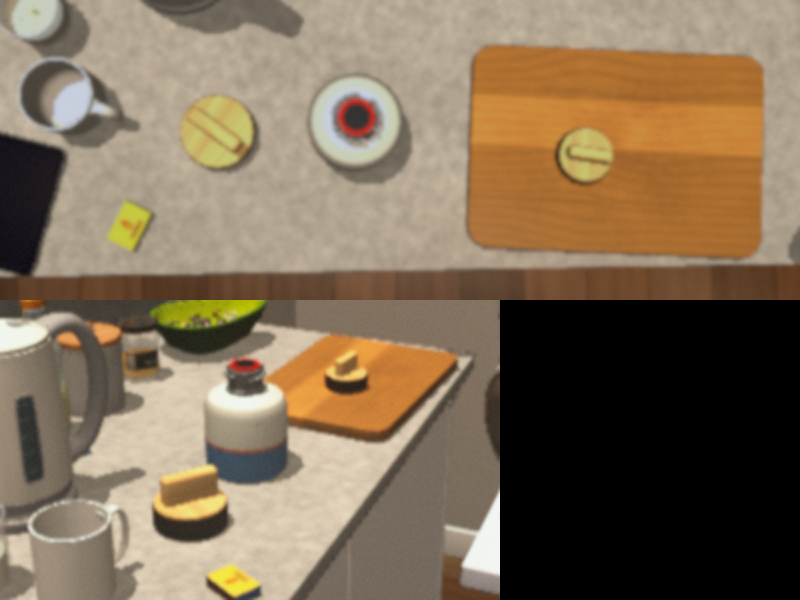

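View pics/v2.png

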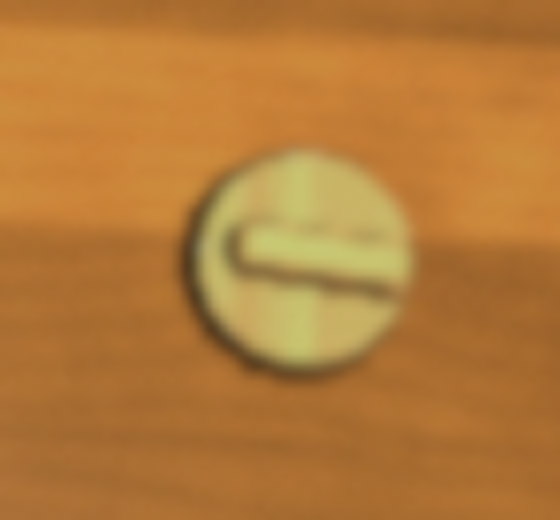

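The things that look like the lid: (258,442) on the board and (245,259) on the worktop. The one on the board is smaller and lies where the task says, so it's the one meant; the crop confirms this, with a grip about 7° off the image's horizontal.

```bash
cat > h.py <<'E'
from station import *
import cv2,numpy as np
def ray(c,u,v,m=None):
    m=m or camera_model(c)
    x=np.array([(u-m['cx'])/m['fx'],(v-m['cy'])/m['fy']])
    if c=="wrist":
        r=np.hypot(*x); d=np.r_[x/r*np.sin(r),np.cos(r)]
    else: d=np.r_[x,1]
    R=np.array(m['R']);return -R.T@m['t'],R.T@d
def at_z(c,u,v,z,m=None):
    o,d=ray(c,u,v,m); return o+d*(z-o[2])/d[2]
def tri(rays):
    A=0;b=0
    for o,d in rays:
        d=d/np.linalg.norm(d);P=np.eye(3)-np.outer(d,d);A=A+P;b=b+P@o
    return np.linalg.solve(A,b)
def cent(mask):
    n,l,s,c=cv2.connectedComponentsWithStats(mask.astype(np.uint8)); i=1+np.argmax(s[1:,4]);return c[i],s[i]
E
python3 - <<'E'
from h import *
R=[]
for c in("top","scene"):
    im=cv2.imread(f"pics/{c}0.png").astype(int);b,g,r=im[...,0],im[...,1],im[...,2]
    m=(r>110)&(g<70)&(b<80)
    y0,y1,x0,x1=(215,265,300,355) if c=="top" else (220,250,290,330)
    k=np.zeros_like(m);k[y0:y1,x0:x1]=m[y0:y1,x0:x1]
    p,s=cent(k); q=(s[0]+s[2]/2-.5,s[1]+s[3]/2-.5);print(c,p,s,q);R.append(ray(c,*q));
    print(at_z(c,*q,.151))
print("jar tri",tri(R))
print("lid",at_z("top",442.9,257.7,.0475))
a=at_z("top",436,258,.0735);
p0=at_z("top",405+31,225+30.8,.0735)[:2];p1=at_z("top",405+50,225+32.5,.0735)[:2];print("grip dir deg",np.degrees(np.arctan2(*(p1-p0)[::-1])))
E
```

```text
top [328.28455285 238.99186992] [320 230  18  18 123] (np.float64(328.5), np.float64(238.5))
[0.47637645 0.03530443 0.151     ]
scene [312.19512195 232.82926829] [305 230  15   6  41] (np.float64(312.0), np.float64(232.5))
[0.47452275 0.03958821 0.151     ]
jar tri [0.47658118 0.03527111 0.14917994]
lid [ 0.43507095 -0.2412827   0.0475    ]
grip dir deg -96.03369236673576
```

Request:
arm_command --pt "87 -37 28 0 0 0 0" --pt "87 -37 28 0 0 0 0" --pt "87 -37 28 0 0 0 0" --pt "87 -37 28 0 0 0 0" --pt "87 -37 28 0 0 0 0" --pt "87 -37 28 0 0 0 0" --pt "87 -37 28 0 0 0 0" --pt "87 -35 27 0 0 0 0"

```text
time_s: 1.6
tcp_pos: [0.4362, -0.2398, 0.2309]
ee_rot: [[-0.908, -0.42, 0.001], [-0.42, 0.908, -0.0], [-0.001, -0.001, -1.0]]
wrist_force: [1.0, -0.2, 0.2]
gripper_width: 0.999
gripper_force: 0.0
```

Request:
arm_command --pt "87 0 0 0 0 0 -0.148" --pt "87 0 0 0 0 0 -0.148" --pt "87 0 0 0 0 0 -0.148" --pt "87 0 0 0 0 0 -0.148" --pt "87 0 0 0 0 0 -0.148" --pt "87 0 0 0 0 0 -0.148" --pt "87 0 0 0 0 0 -0.144" --pt "87 0 0 0 0 0 0"

```text
time_s: 2.4
tcp_pos: [0.4355, -0.2416, 0.2307]
ee_rot: [[-0.106, -0.994, 0.0], [-0.994, 0.106, -0.0], [0.0, -0.0, -1.0]]
wrist_force: [0.0, -0.7, 0.3]
gripper_width: 0.998
gripper_force: 0.0
```

```bash
python3 - <<'E'
from h import *
s=sense();R=s['ee_rot'];print(s['time_s'],s['tcp_pos'],np.round(s['joints'],1),np.degrees(np.arctan2(R[1][1],R[0][1])),s['wrist_force'])
m=camera_model("wrist");im=capture("wrist");cv2.imwrite("pics/w1.png",im[:,:,::-1]);np.save("m1.npy",m,allow_pickle=True)
print(m['fx'],m['cx'],m['cy'],np.round(m['R'],3).tolist(),np.round(-np.array(m['R']).T@m['t'],3))
for t in("lid","lid_grip","jar_mouth"):print(t,[(d['location'],d['p']) for d in find_in(t,"wrist")])
E
```

```text
2.4 [ 0.43554085 -0.2415742   0.23069915] [-10.3   9.6 -16.9   0.  -63.4   4.2] 173.9167627881185 [ 0.04698803 -0.68120116  0.2627388 ]
371.64829954431775 321.4700951172275 237.56190006087783 [[-0.994, 0.106, -0.0], [0.101, 0.955, 0.278], [0.03, 0.277, -0.961]] [ 0.429 -0.317  0.385]
lid [([211.3, 317.9], 0.58)]
lid_grip [([213.0, 319.7], 0.58)]
jar_mouth []
```

View pics/w1.png

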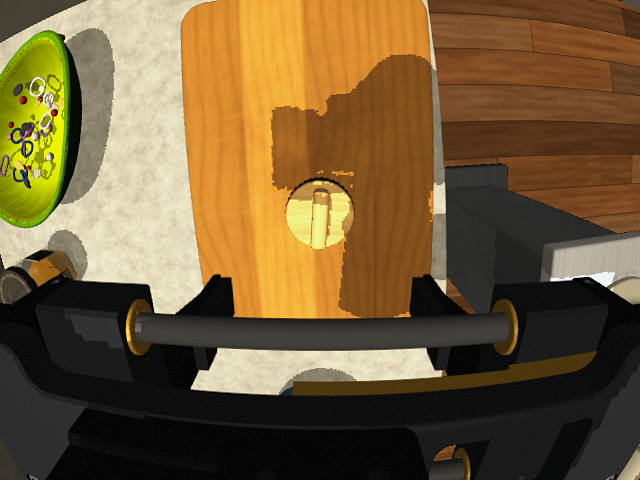

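The wrist view shows the lid's disc centred near pixel (214,320). Its grip runs almost along the image columns, from (192,321) to (247,319), and the board is clear around it.

```bash
python3 - <<'E'
from h import *
m=np.load("m1.npy",allow_pickle=True).item()
im=cv2.imread("pics/w1.png")
c=cv2.resize(im[170:260,275:365],None,fx=6,fy=6,interpolation=cv2.INTER_CUBIC);cv2.imwrite("pics/v3.png",c)
f=lambda u,v,z:np.round(at_z("wrist",u,v,z,m),4)
print(f(286,213.5,.0475),f(355,213.5,.0475),f(320.5,249,.0475))
p0,p1=f(321,203,.0735),f(319,247,.0735);print(p0,p1,np.degrees(np.arctan2(*(p1-p0)[1::-1])))
E
```

```text
[ 0.4698 -0.2467  0.0475] [ 0.4058 -0.2399  0.0475] [ 0.4415 -0.2088  0.0475]
[ 0.4358 -0.2581  0.0735] [ 0.4417 -0.2191  0.0735] 81.3974082028898
```

View pics/v3.png

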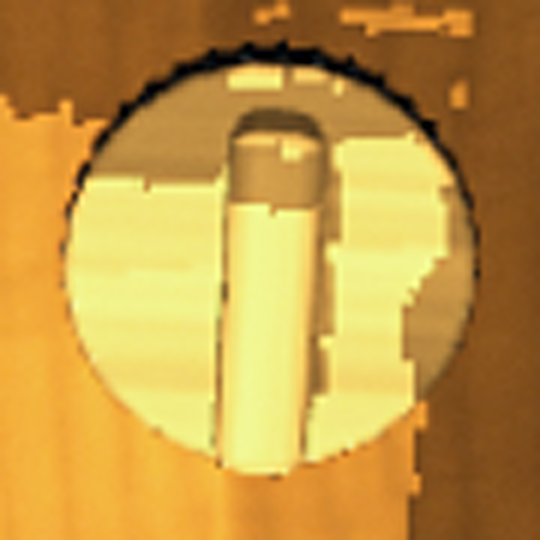

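The enlarged crop confirms the small lid, with the grip running at about 81° in the world. I descend to grip it.

Request:
arm_command --pt "60 0 -1.5 40 0 0 0.05" --pt "50 0 0 40 0 0 0" --pt "50 0 0 40 0 0 0" --pt "50 0 0 30 0 0 0" --pt "50 0 0 15 0 0 0" --pt "50 0 0 6 0 0 0" --pt "50 0 0 0 0 0 0" --pt "50 0 0 0 0 0 0"

```text
time_s: 3.4
tcp_pos: [0.4379, -0.242, 0.0605]
ee_rot: [[-0.156, -0.988, 0.002], [-0.988, 0.156, -0.001], [0.0, -0.002, -1.0]]
wrist_force: [-0.1, -0.4, 0.3]
gripper_width: 0.577
gripper_force: 0.0
```

Request:
arm_command --pt "0 0 0 1 0 0 0" --pt "0 0 0 0 0 0 0" --pt "0 0 0 0 0 0 0" --pt "0 0 0 0 0 0 0" --pt "0 0 0 0 0 0 0" --pt "0 0 0 0 0 0 0" --pt "0 0 0 0 0 0 0" --pt "0 0 0 0 0 0 0"

```text
time_s: 4.2
tcp_pos: [0.4371, -0.2418, 0.0587]
ee_rot: [[-0.155, -0.988, 0.0], [-0.988, 0.155, -0.0], [0.0, -0.0, -1.0]]
wrist_force: [-0.2, 0.4, 0.3]
gripper_width: 0.16
gripper_force: 30.0
```

Request:
arm_command --pt "0 0 0 -10 0 0 0" --pt "0 0 0 -30 0 0 0" --pt "0 0 0 -40 0 0 0" --pt "0 0 0 -40 0 0 0" --pt "0 0 0 -40 0 0 0" --pt "0 0 0 -20 0 0 0" --pt "0 -20 0 0 0 0 0" --pt "0 -30 2 0 0 0 0"

```text
time_s: 5.0
tcp_pos: [0.4428, -0.1922, 0.2398]
ee_rot: [[-0.158, -0.987, 0.002], [-0.987, 0.158, -0.0], [-0.0, -0.002, -1.0]]
wrist_force: [0.1, 1.5, -0.6]
gripper_width: 0.161
gripper_force: 30.0
```

Request:
arm_command --pt "0 -45 2 0 0 0 0" --pt "0 -45 2 0 0 0 0" --pt "0 -45 2 0 0 0 0" --pt "0 -45 2 0 0 0 0" --pt "0 -45 2 0 0 0 0" --pt "0 -45 2 0 0 0 0" --pt "0 -30 2 0 0 0 0" --pt "0 -9 0 0 0 0 0"

```text
time_s: 5.8
tcp_pos: [0.4769, 0.1179, 0.2388]
ee_rot: [[-0.152, -0.988, 0.0], [-0.988, 0.152, 0.0], [-0.0, -0.0, -1.0]]
wrist_force: [-0.0, -0.9, -1.4]
gripper_width: 0.158
gripper_force: 30.0
```

Request:
arm_command --pt "0 0 0 0 0 0 0" --pt "0 0 0 0 0 0 0" --pt "0 0 0 0 0 0 0"

```text
time_s: 6.1
tcp_pos: [0.4767, 0.1141, 0.2386]
ee_rot: [[-0.157, -0.988, -0.0], [-0.988, 0.157, -0.0], [0.0, 0.0, -1.0]]
wrist_force: [-0.3, -0.2, -0.8]
gripper_width: 0.158
gripper_force: 30.0
```

```bash
python3 - <<'E'
from h import *
s=sense();R=s['ee_rot'];print(s['time_s'],s['tcp_pos'],np.round(s['joints'],1),np.degrees(np.arctan2(R[1][1],R[0][1])),s['wrist_force'])
m=camera_model("wrist");im=capture("wrist");cv2.imwrite("pics/w2.png",im[:,:,::-1]);np.save("m2.npy",dict(m=m,tcp=s['tcp_pos'],R=R),allow_pickle=True)
E
```

```text
6.1 [0.47667463 0.11405645 0.23859585] [ 32.5   8.5 -17.1  -0.  -64.4 -41.5] 170.96437782556575 [-0.30413675 -0.17461496 -0.84265804]
```

View pics/w2.png

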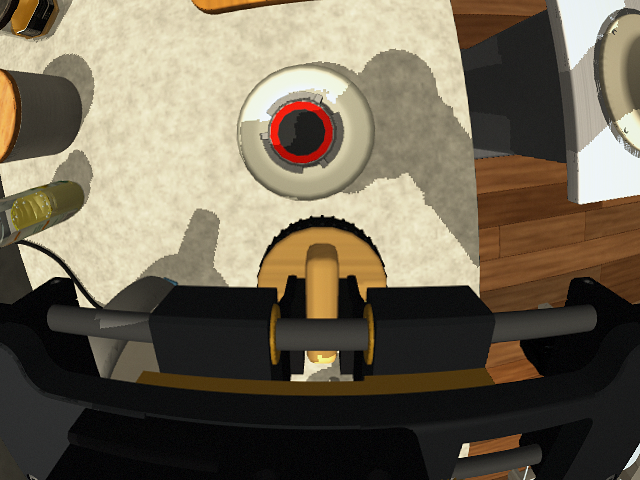

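The wrist view shows the jar's red seal ring centred at about (132,301). The held lid's disc edge is visible in rows 222–290, with the grip at columns 307–340.

```bash
python3 - <<'E'
from h import *
from scipy.optimize import least_squares
D=np.load("m2.npy",allow_pickle=True).item();m=D['m'];tcp=D['tcp'];R=np.array(D['R'])
im=cv2.imread("pics/w2.png").astype(int);b,g,r=im[...,0],im[...,1],im[...,2]
red=((r>150)&(g<80)&(b<80)).astype(np.uint8);red[:80]=0;red[180:]=0
cs,_=cv2.findContours(red,cv2.RETR_EXTERNAL,cv2.CHAIN_APPROX_NONE);c=max(cs,key=len)[:,0]
def circ(P,r0=None):
    P=np.array(P)[:,:2]
    f=(lambda q:np.hypot(*(P-q[:2]).T)-(q[2] if r0 is None else r0))
    o=least_squares(f,[*P.mean(0),.03],loss="soft_l1",f_scale=.0005);return o.x,np.std(o.fun)
print("ring z.151",circ([at_z("wrist",*p,.151,m) for p in c]))
# white body
z=tcp[2]-.0587+.0475
dark=(r<70)
pts=[];sk=[]
for u in list(range(262,300))+list(range(346,383)):
    # go up from the disc until orange ends
    col=[v for v in range(215,285) if r[v,u]>120 and r[v,u]-b[v,u]>60]
    if col: pts.append((u,min(col)-.5))
q=circ([at_z("wrist",*p,z,m) for p in pts]);print("disc",q,len(pts))
for r0 in(.031,.032,.0325):
    x=circ([at_z("wrist",*p,z,m) for p in pts],r0);print(r0,x, "in tool xy", (R.T@np.r_[x[0][:2]-tcp[:2],0])[:2])
E
```

```text
ring z.151 (array([0.47912915, 0.03607418, 0.01969194]), np.float64(0.00025441613958739263))
disc (array([0.47791576, 0.11257045, 0.03158221]), np.float64(0.0001544415674977263)) 75
0.031 (array([0.47778866, 0.11183185, 0.03      ]), np.float64(0.00019185966159586813)) in tool xy [ 0.00202204 -0.00144958]
0.032 (array([0.4780052 , 0.11309762, 0.03      ]), np.float64(0.0001731842581999311)) in tool xy [ 0.00073796 -0.00146464]
0.0325 (array([0.47811047, 0.11372034, 0.03      ]), np.float64(0.0002288852441047693)) in tool xy [ 0.00010644 -0.0014708 ]
```

Request:
arm_command --pt "0 38 -7 0 0 0 0" --pt "0 37.5 -6.2 0 0 0 0" --pt "0 0 0 20 0 0 0" --pt "0 0 0 20 0 0 0" --pt "0 0 0 11 0 0 0" --pt "0 0 0 0 0 0 0" --pt "0 0 0 0 0 0 0" --pt "0 0 0 0 0 0 0"

```text
time_s: 6.95
tcp_pos: [0.479, 0.039, 0.1886]
ee_rot: [[-0.155, -0.988, 0.002], [-0.988, 0.155, 0.0], [-0.001, -0.002, -1.0]]
wrist_force: [0.6, 0.5, -0.1]
gripper_width: 0.161
gripper_force: 30.0
```

```bash
python3 - <<'E'
from h import *
s=sense();print(s['time_s'],s['tcp_pos'],s['wrist_force'],s['moment'])
cv2.imwrite("pics/s3.png",capture("scene")[:,:,::-1])
cv2.imwrite("pics/w3.png",capture("wrist")[:,:,::-1])
a=cv2.imread("pics/s3.png")[170:330,220:400];b=cv2.imread("pics/w3.png")[140:300,230:410]
cv2.imwrite("pics/v4.png",cv2.resize(np.hstack([a,b]),(800,355)))
E
```

```text
6.95 [0.47901956 0.03898186 0.1885677 ] [ 0.60386727  0.47693171 -0.12133315] [ 0.04544863  0.0779049  -0.03166086]
```

View pics/v4.png

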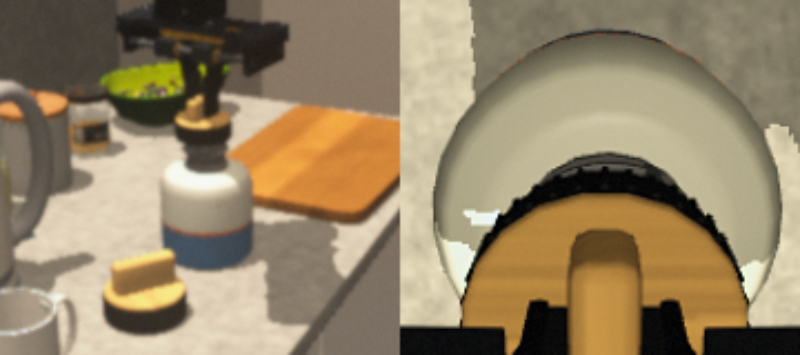

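The lid hangs level and centred just above the neck. Lower gently.

Request:
arm_command --pt "0 0 0 0 0 0 0" --pt "0 0 0 2 0 0 0" --pt "0 0 0 2 0 0 0" --pt "0 0 0 2 0 0 0" --pt "0 0 0 2 0 0 0" --pt "0 0 0 0 0 0 0"

```text
time_s: 7.65
tcp_pos: [0.478, 0.0385, 0.1792]
ee_rot: [[-0.155, -0.988, -0.001], [-0.988, 0.155, -0.001], [0.001, 0.001, -1.0]]
wrist_force: [-0.1, -1.1, -0.4]
gripper_width: 0.16
gripper_force: 30.0
```

Request:
arm_command --pt "0 0.8 0 1 0 0 0" --pt "0 0 0 1 0 0 0" --pt "0 0 0 0 0 0 0" --pt "0 0 0 0 0 0 0"

```text
time_s: 8.05
tcp_pos: [0.4784, 0.0378, 0.1778]
ee_rot: [[-0.155, -0.988, 0.001], [-0.988, 0.155, -0.0], [0.0, -0.001, -1.0]]
wrist_force: [0.8, 0.1, 0.2]
gripper_width: 0.158
gripper_force: 30.0
```

Request:
arm_command --pt "0 0 0 1 0 0 0" --pt "0 0 0 1 0 0 0" --pt "0 0 0 0 0 0 0" --pt "0 0 0 0 0 0 0"

```text
time_s: 8.45
tcp_pos: [0.4779, 0.0373, 0.1751]
ee_rot: [[-0.156, -0.988, -0.001], [-0.988, 0.156, -0.001], [0.001, 0.001, -1.0]]
wrist_force: [0.6, -4.7, 1.0]
gripper_width: 0.161
gripper_force: 30.0
```

Request:
arm_command --pt "0 0.5 0 0 0 0 0" --pt "0 0 0 0 0 0 0" --pt "0 0 0 0 0 0 0"

```text
time_s: 8.75
tcp_pos: [0.4779, 0.0372, 0.1752]
ee_rot: [[-0.156, -0.988, -0.001], [-0.988, 0.156, -0.0], [0.001, 0.001, -1.0]]
wrist_force: [0.9, -4.1, -0.8]
gripper_width: 0.155
gripper_force: 30.0
```

Request:
arm_command --pt "0 0 0 1 0 0 0" --pt "0 0 0 0 0 0 0" --pt "0 0 0 0 0 0 0"

```text
time_s: 9.05
tcp_pos: [0.4778, 0.0373, 0.1743]
ee_rot: [[-0.156, -0.988, -0.001], [-0.988, 0.156, -0.0], [0.0, 0.001, -1.0]]
wrist_force: [1.2, -5.7, -0.6]
gripper_width: 0.158
gripper_force: 30.0
```

Request:
arm_command --pt "0 1 0 0 0 0 0" --pt "0 0 0 0 0 0 0" --pt "0 0 0 0 0 0 0"

```text
time_s: 9.35
tcp_pos: [0.4778, 0.0368, 0.1743]
ee_rot: [[-0.155, -0.988, -0.0], [-0.988, 0.155, 0.001], [-0.001, 0.0, -1.0]]
wrist_force: [-0.3, -1.2, -1.1]
gripper_width: 0.158
gripper_force: 30.0
```

Request:
arm_command --pt "0 0.3 0 1 0 0 0" --pt "0 0 0 0 0 0 0" --pt "0 0 0 0 0 0 0"

```text
time_s: 9.65
tcp_pos: [0.4779, 0.0366, 0.1735]
ee_rot: [[-0.155, -0.988, 0.0], [-0.988, 0.155, 0.001], [-0.001, -0.0, -1.0]]
wrist_force: [-0.1, -0.0, -0.9]
gripper_width: 0.158
gripper_force: 30.0
```

Request:
arm_command --pt "0 0 0 1 0 0 0" --pt "0 0 0 0 0 0 0" --pt "0 0 0 0 0 0 0"

```text
time_s: 9.95
tcp_pos: [0.4779, 0.0365, 0.1724]
ee_rot: [[-0.155, -0.988, 0.0], [-0.988, 0.155, 0.001], [-0.001, -0.0, -1.0]]
wrist_force: [-0.7, 1.5, -0.6]
gripper_width: 0.16
gripper_force: 30.0
```

Request:
arm_command --pt "0 0 0 1 0 0 0" --pt "0 0 0 0 0 0 0" --pt "0 0 0 0 0 0 0"

```text
time_s: 10.25
tcp_pos: [0.4779, 0.0364, 0.1714]
ee_rot: [[-0.155, -0.988, 0.0], [-0.988, 0.155, 0.0], [-0.0, -0.0, -1.0]]
wrist_force: [-0.2, 1.6, -0.5]
gripper_width: 0.158
gripper_force: 30.0
```

Request:
arm_command --pt "0 -0.3 0 1 0 0 0" --pt "0 0 0 0 0 0 0" --pt "0 0 0 0 0 0 0"

```text
time_s: 10.55
tcp_pos: [0.4779, 0.0364, 0.1704]
ee_rot: [[-0.155, -0.988, -0.0], [-0.988, 0.155, 0.0], [-0.0, 0.0, -1.0]]
wrist_force: [0.2, 2.0, -0.5]
gripper_width: 0.158
gripper_force: 30.0
```

Request:
arm_command --pt "0 0 0 0.7 0 0 0" --pt "0 0 0 0 0 0 0" --pt "0 0 0 0 0 0 0"

```text
time_s: 10.85
tcp_pos: [0.4779, 0.0364, 0.1698]
ee_rot: [[-0.155, -0.988, -0.0], [-0.988, 0.155, -0.0], [0.0, 0.0, -1.0]]
wrist_force: [-0.5, 1.5, -0.2]
gripper_width: 0.162
gripper_force: 30.0
```

Request:
arm_command --pt "0 -0.2 0 0.8 0 0 0" --pt "0 0 0 0 0 0 0" --pt "0 0 0 0 0 0 0"

```text
time_s: 11.15
tcp_pos: [0.4779, 0.0366, 0.169]
ee_rot: [[-0.155, -0.988, -0.0], [-0.988, 0.155, -0.0], [0.0, 0.0, -1.0]]
wrist_force: [-0.1, 0.7, -0.6]
gripper_width: 0.158
gripper_force: 30.0
```

Request:
arm_command --pt "0 0 0 0.7 0 0 0" --pt "0 0 0 0 0 0 0" --pt "0 0 0 0 0 0 0"

```text
time_s: 11.45
tcp_pos: [0.4779, 0.0366, 0.1683]
ee_rot: [[-0.155, -0.988, -0.0], [-0.988, 0.155, -0.0], [0.0, 0.0, -1.0]]
wrist_force: [-0.5, -0.0, 0.5]
gripper_width: 0.161
gripper_force: 30.0
```

Request:
arm_command --pt "0 0 0 0.7 0 0 0" --pt "0 0 0 0 0 0 0" --pt "0 0 0 0 0 0 0"

```text
time_s: 11.75
tcp_pos: [0.4779, 0.0366, 0.1676]
ee_rot: [[-0.155, -0.988, -0.0], [-0.988, 0.155, -0.0], [0.0, 0.0, -1.0]]
wrist_force: [-1.0, 0.1, 0.1]
gripper_width: 0.159
gripper_force: 30.0
```

Request:
arm_command --pt "0 0 0 0.7 0 0 0" --pt "0 0 0 0 0 0 0" --pt "0 0 0 0 0 0 0"

```text
time_s: 12.05
tcp_pos: [0.4779, 0.0366, 0.1669]
ee_rot: [[-0.155, -0.988, -0.0], [-0.988, 0.155, -0.0], [0.0, 0.0, -1.0]]
wrist_force: [-1.8, 0.3, -0.0]
gripper_width: 0.159
gripper_force: 30.0
```

Request:
arm_command --pt "0 0 0.2 0.5 0 0 0" --pt "0 0 0 0 0 0 0" --pt "0 0 0 0 0 0 0"

```text
time_s: 12.35
tcp_pos: [0.4779, 0.0367, 0.1666]
ee_rot: [[-0.155, -0.988, 0.0], [-0.988, 0.155, -0.0], [0.0, -0.0, -1.0]]
wrist_force: [0.2, -0.3, 0.9]
gripper_width: 0.156
gripper_force: 30.0
```

Request:
arm_command --pt "0 0 0.2 0.5 0 0 0" --pt "0 0 0 0 0 0 0" --pt "0 0 0 0 0 0 0"

```text
time_s: 12.65
tcp_pos: [0.4779, 0.0367, 0.1662]
ee_rot: [[-0.155, -0.988, 0.001], [-0.988, 0.155, -0.0], [-0.0, -0.001, -1.0]]
wrist_force: [0.6, -1.0, 3.0]
gripper_width: 0.158
gripper_force: 30.0
```

Contact comes at a lid height of about 130 mm and the resistance is soft, like the seal's spring. So the lugs dropped straight into the gaps. I check with a small backward turn, which the ribs should stop.

Request:
arm_command --pt "0 0 0 0 0 0 -0.05" --pt "0 0 0 0 0 0 -0.05" --pt "0 0 0 0 0 0 0" --pt "0 0 0 0 0 0 0"

```text
time_s: 13.05
tcp_pos: [0.4779, 0.037, 0.1662]
ee_rot: [[-0.058, -0.998, 0.001], [-0.998, 0.058, 0.001], [-0.001, -0.001, -1.0]]
wrist_force: [-0.7, 0.7, 4.3]
gripper_width: 0.165
gripper_force: 30.0
```

```bash
cat > st.py <<'E'
from h import *
s=sense();R=s['ee_rot'];print(s['time_s'],np.round(s['tcp_pos'],4),'F',np.round(s['wrist_force'],1),'M',np.round(s['moment'],2),'yaw',np.degrees(np.arctan2(R[1][1],R[0][1])).round(1),np.round(s['joints'],0))
E
python3 st.py
```

```text
13.05 [0.4779 0.037  0.1662] F [-0.7  0.7  4.3] M [ 0.13  0.27 -0.64] yaw 176.7 [ 24.  11. -25.  -0. -54. -27.]
```

The backward turn met a firm stop (−0.64 N m) with no climb, so the lugs are in the gaps against the ribs. Now screw forward gently.

Request:
arm_command --pt "0 0 0 0 0 0 0.08" --pt "0 0 0 0 0 0 0.08" --pt "0 0 0 0.1 0 0 0.08" --pt "0 0 0 0.1 0 0 0.08" --pt "0 0 0 0 0 0 0"

```text
time_s: 13.55
tcp_pos: [0.4778, 0.0368, 0.1658]
ee_rot: [[-0.366, -0.931, 0.0], [-0.931, 0.366, -0.0], [-0.0, -0.0, -1.0]]
wrist_force: [-0.3, -0.6, 3.1]
gripper_width: 0.16
gripper_force: 30.0
```

```bash
python3 st.py
```

```text
13.55 [0.4778 0.0368 0.1658] F [-0.3 -0.6  3.1] M [0.04 0.11 0.03] yaw 158.5 [ 24.  11. -25.   0. -54. -45.]
```

Request:
arm_command --pt "0 0 0 0.15 0 0 0.08" --pt "0 0 0 0.15 0 0 0.08" --pt "0 0 0 0.15 0 0 0.08" --pt "0 0 0 0.15 0 0 0.08" --pt "0 0 0 0 0 0 0"

```text
time_s: 14.05
tcp_pos: [0.478, 0.0369, 0.1655]
ee_rot: [[-0.639, -0.769, 0.001], [-0.769, 0.639, 0.0], [-0.001, -0.001, -1.0]]
wrist_force: [-0.1, -0.3, 3.3]
gripper_width: 0.154
gripper_force: 30.0
```

```bash
python3 st.py
```

```text
14.05 [0.478  0.0369 0.1655] F [-0.1 -0.3  3.3] M [ 0.02  0.01 -0.  ] yaw 140.3 [ 24.  11. -25.   0. -54. -64.]
```

Request:
arm_command --pt "0 0 0 0.15 0 0 0.08" --pt "0 0 0 0.15 0 0 0.08" --pt "0 0 0 0.15 0 0 0.08" --pt "0 0 0 0.15 0 0 0.08" --pt "0 0 0 0 0 0 0"

```text
time_s: 14.55
tcp_pos: [0.4782, 0.0368, 0.1651]
ee_rot: [[-0.848, -0.53, 0.002], [-0.53, 0.848, 0.0], [-0.001, -0.001, -1.0]]
wrist_force: [0.9, -0.3, 4.5]
gripper_width: 0.157
gripper_force: 30.0
```

```bash
python3 st.py
```

```text
14.55 [0.4782 0.0368 0.1651] F [ 0.9 -0.3  4.5] M [-0.06 -0.01 -0.04] yaw 122.0 [ 24.  11. -25.   0. -53. -82.]
```

Request:
arm_command --pt "0 0 0 0.3 0 0 0.07" --pt "0 0 0 0.3 0 0 0.07" --pt "0 0 0 0.3 0 0 0.07" --pt "0 0 0 0 0 0 0"

```text
time_s: 14.95
tcp_pos: [0.4784, 0.0369, 0.1645]
ee_rot: [[-0.94, -0.341, 0.002], [-0.341, 0.94, 0.0], [-0.002, -0.001, -1.0]]
wrist_force: [-0.1, -0.7, 5.8]
gripper_width: 0.162
gripper_force: 30.0
```

```bash
python3 st.py
```

```text
14.95 [0.4784 0.0369 0.1645] F [-0.1 -0.7  5.8] M [ 0.05  0.05 -0.04] yaw 110.0 [ 24.  12. -25.   0. -53. -94.]
```

Request:
arm_command --pt "0 0 0 0.3 0 0 0.07" --pt "0 0 0 0.3 0 0 0.07" --pt "0 0 0 0 0 0 0"

```text
time_s: 15.25
tcp_pos: [0.4786, 0.0369, 0.1641]
ee_rot: [[-0.978, -0.207, 0.003], [-0.207, 0.978, 0.0], [-0.002, -0.0, -1.0]]
wrist_force: [-0.1, 0.2, 7.8]
gripper_width: 0.159
gripper_force: 30.0
```

```bash
python3 st.py
```

```text
15.25 [0.4786 0.0369 0.1641] F [-0.1  0.2  7.8] M [-0.04  0.1  -0.01] yaw 101.9 [  24.   12.  -25.    0.  -53. -102.]
```

Request:
arm_command --pt "0 0 0 0.1 0 0 0.07" --pt "0 0 0 0.1 0 0 0.07" --pt "0 0 0 0 0 0 0"

```text
time_s: 15.55
tcp_pos: [0.4787, 0.0369, 0.1641]
ee_rot: [[-0.998, -0.069, 0.003], [-0.069, 0.998, 0.0], [-0.003, -0.0, -1.0]]
wrist_force: [-1.0, -0.5, 7.9]
gripper_width: 0.157
gripper_force: 30.0
```

```bash
python3 st.py
```

```text
15.55 [0.4787 0.0369 0.1641] F [-1.  -0.5  7.9] M [-0.09  0.01 -0.07] yaw 93.9 [  24.   12.  -25.    0.  -53. -110.]
```

Request:
arm_command --pt "0 0 0 0.1 0 0 0.07" --pt "0 0 0 0.1 0 0 0.04" --pt "0 0 0 0 0 0 0"

```text
time_s: 15.85
tcp_pos: [0.4788, 0.0369, 0.164]
ee_rot: [[-0.999, 0.041, 0.003], [0.041, 0.999, 0.0], [-0.003, 0.0, -1.0]]
wrist_force: [-0.0, 0.1, 7.7]
gripper_width: 0.163
gripper_force: 30.0
```

```bash
python3 st.py
```

```text
15.85 [0.4788 0.0369 0.164 ] F [-0.   0.1  7.7] M [-0.13  0.04  0.01] yaw 87.7 [  24.   12.  -25.    0.  -53. -116.]
```

Request:
arm_command --pt "0 0 0 0.1 0 0 0.05" --pt "0 0 0 0.1 0 0 0.05" --pt "0 0 0 0 0 0 0"

```text
time_s: 16.15
tcp_pos: [0.4789, 0.0369, 0.1639]
ee_rot: [[-0.99, 0.14, 0.003], [0.14, 0.99, 0.0], [-0.003, 0.001, -1.0]]
wrist_force: [-0.6, -0.3, 8.0]
gripper_width: 0.16
gripper_force: 30.0
```

```bash
python3 st.py
```

```text
16.15 [0.4789 0.0369 0.1639] F [-0.6 -0.3  8. ] M [-0.12 -0.04  0.01] yaw 81.9 [  24.   12.  -25.    0.  -53. -122.]
```

Request:
arm_command --pt "0 0 0 0.1 0 0 0.05" --pt "0 0 0 0 0 0 0.03" --pt "0 0 0 0 0 0 0"

```text
time_s: 16.45
tcp_pos: [0.479, 0.0369, 0.1638]
ee_rot: [[-0.976, 0.219, 0.004], [0.219, 0.976, 0.0], [-0.004, 0.001, -1.0]]
wrist_force: [0.7, -0.2, 7.9]
gripper_width: 0.16
gripper_force: 30.0
```

```bash
python3 st.py
```

```text
16.45 [0.479  0.0369 0.1638] F [ 0.7 -0.2  7.9] M [-0.18  0.02  0.02] yaw 77.4 [  24.   12.  -25.    0.  -53. -127.]
```

Request:
arm_command --pt "0 0 0 0.1 0 0 0.05" --pt "0 0 0 0.1 0 0 0.05" --pt "0 0 0 0 0 0 0"

```text
time_s: 16.75
tcp_pos: [0.4789, 0.0368, 0.1636]
ee_rot: [[-0.949, 0.315, 0.003], [0.315, 0.949, -0.0], [-0.003, 0.001, -1.0]]
wrist_force: [0.4, -0.3, 8.3]
gripper_width: 0.161
gripper_force: 30.0
```

```bash
python3 st.py
```

```text
16.75 [0.4789 0.0368 0.1636] F [ 0.4 -0.3  8.3] M [-0.24  0.01  0.07] yaw 71.6 [  24.   12.  -25.    0.  -53. -132.]
```

Request:
arm_command --pt "0 0 0 0.1 0 0 0.04" --pt "0 0 0 0 0 0 0.03" --pt "0 0 0 0 0 0 0"

```text
time_s: 17.05
tcp_pos: [0.4791, 0.0366, 0.1637]
ee_rot: [[-0.926, 0.378, 0.004], [0.378, 0.926, -0.001], [-0.004, 0.0, -1.0]]
wrist_force: [0.6, -1.6, 9.0]
gripper_width: 0.164
gripper_force: 30.0
```

```bash
python3 st.py
```

```text
17.05 [0.4791 0.0366 0.1637] F [ 0.6 -1.6  9. ] M [-0.63 -0.05  0.72] yaw 67.8 [  24.   12.  -25.    0.  -53. -136.]
```

The stop is reached: 0.72 N m, 109° of travel, lid at about 127.0 mm. I ease off the turn and the press before letting go.

Request:
arm_command --pt "0 0 0 -0.3 0 0 -0.02" --pt "0 0 0 -0.4 0 0 0" --pt "0 0 0 -0.4 0 0 0" --pt "0 0 0 0 0 0 0" --pt "0 0 0 0 0 0 0"

```text
time_s: 17.55
tcp_pos: [0.479, 0.0366, 0.1638]
ee_rot: [[-0.932, 0.363, 0.003], [0.363, 0.932, -0.0], [-0.003, 0.001, -1.0]]
wrist_force: [3.8, -4.1, 4.4]
gripper_width: 0.16
gripper_force: 30.0
```

```bash
python3 st.py
```

```text
17.55 [0.479  0.0366 0.1638] F [ 3.8 -4.1  4.4] M [-1.04 -1.18  0.49] yaw 68.7 [  24.   12.  -25.    0.  -53. -135.]
```

Request:
arm_command --pt "0 0 0 -0.6 0 0 -0.01" --pt "0 0 0 0 0 0 0" --pt "20 0 0 0 0 0 0" --pt "30 0 0 0 0 0 0" --pt "40 0 0 0 0 0 0" --pt "50 0 0 0 0 0 0" --pt "50 0 0 0 0 0 0"

```text
time_s: 18.25
tcp_pos: [0.4772, 0.0368, 0.1635]
ee_rot: [[-0.934, 0.357, -0.001], [0.357, 0.934, -0.0], [0.001, -0.0, -1.0]]
wrist_force: [0.3, -0.3, 0.3]
gripper_width: 0.508
gripper_force: 0.0
```

Request:
arm_command --pt "50 0 0 -10 0 0 0" --pt "50 0 0 -30 0 0 0" --pt "50 0 0 -40 0 0 0" --pt "50 0 0 -40 0 0 0" --pt "50 0 0 0 0 0 0" --pt "50 0 0 0 0 0 0"

```text
time_s: 18.85
tcp_pos: [0.4778, 0.037, 0.2853]
ee_rot: [[-0.934, 0.357, 0.003], [0.357, 0.934, 0.002], [-0.002, 0.003, -1.0]]
wrist_force: [1.0, 0.3, -0.1]
gripper_width: 0.576
gripper_force: 0.0
```

```bash
python3 st.py; python3 - <<'E'
from h import *
m=camera_model("wrist");s=sense();w=capture("wrist");sc=capture("scene");np.save("m5.npy",dict(m=m),allow_pickle=True)
cv2.imwrite("pics/w5.png",w[:,:,::-1]);cv2.imwrite("pics/s5.png",sc[:,:,::-1])
a=cv2.resize(sc[190:320,260:370],(440,520),interpolation=cv2.INTER_CUBIC);b=cv2.resize(w[120:300,260:384],(358,520))
cv2.imwrite("pics/v5.png",np.hstack([a,b])[:,:,::-1])
E
```

```text
18.85 [0.4778 0.037  0.2853] F [ 1.   0.3 -0.1] M [-0.06  0.03 -0.03] yaw 69.1 [  24.    5.  -14.   -0.  -71. -135.]
```

View pics/v5.png

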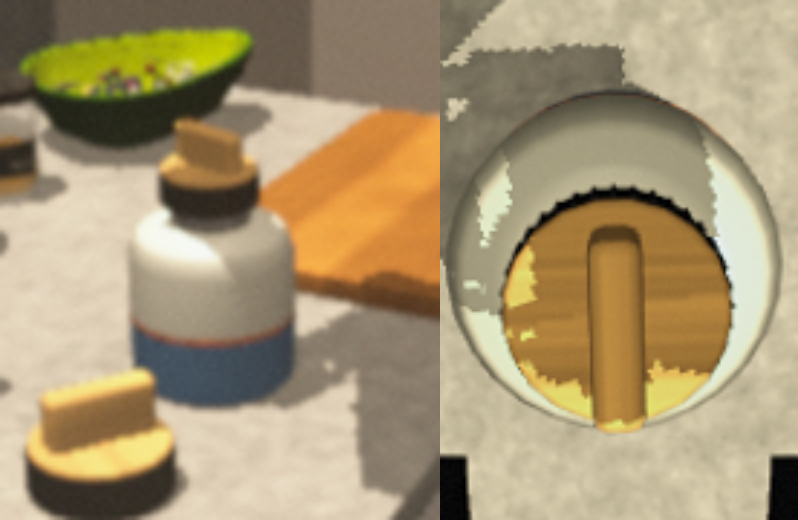

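The lid sits level and centred on the neck, the gripper is clear, and the mug and matchbox were never approached.

```bash
python3 -c "
from station import finish_job
print(finish_job())"
```

```text
the job is handed in; nothing more can be done
None
```

The jar's lid is dropped in, screwed clockwise to its stop and released, and I handed the job in at about 19 s; I estimate it sits about 127.0 mm above the jar's base (limit 127.4 mm), and no verdict came back.

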